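Load two plaster cartons into a spring-loaded dispenser

TASK

Load the spring-loaded dispenser with both plaster cartons. First slide the carton that waits on the loading deck along it over the dispenser's mouth and press it straight down until both side catches snap shut over it; then put the carton from the table on the deck, slide it over the mouth and press it down on top of the first in the same way, so that both end up lying flat in the well below the closed catches. Leave the tape roll, the timer and the gel bottle where they stand.

Things in the scene. Friction and masses are not known exactly. Their poses are not given: they have to be found in the camera images.
- dispenser: Fixed white metal dispenser with aluminium base and deck, 232 mm long (its y), 86 mm wide (its x). Origin: on the table under the centre of the rectangular well, which is inside 57 mm (x) by 98 mm (y). z up. Deck level is 125 mm above the table. The loading deck lies on the well's -y side, level with its mouth; cartons are slid along it in +y.
- mouth (a point): Centre of the well's mouth, at deck level, axes as the dispenser's. Guide walls at both x sides (57 mm apart inside, y = -52 to 52 mm) and a back stop at y = +49 mm rise 22 mm above deck level; the side to the deck is open. A carton is over the mouth when it touches the back stop.
- deck (a point): Middle of the flat loading deck's top, at y = -110 mm from the well's centre, 125 mm above the table. The deck spans y = -171 to -49 mm of the dispenser, with side rails 9 mm high, 70 mm apart inside up to y = -89 mm, then narrowing like a funnel to the mouth.
- catch_level (a point): Point on the well's centre line at the height of the catches' flat undersides, 19 mm below deck level (106 mm above the table). A carton must be pushed until its top is below this level; then both catches snap out over it.
- platform (a joint): Travel of the sprung platform in the well, m: 0 at rest, its 34 x 86 mm top 1 mm below deck level; grows as it is pushed down, at most 0.108. Spring 3 N at rest plus 55 N/m; a damper slows it (25 N per m/s). It reads about 0.054 with one caught carton and 0.090 with two.
- catch_l (a joint): Sprung catch in the wall on the -x side, m: 0 = out (closed, nose 20.5 mm from the centre line), 0.0085 = pushed back flush with the wall. A carton pressed down pushes aside its bevelled top (1.8 to 3.3 N spring); then it snaps back to 0 over the carton and its flat underside holds the carton down. Nose 60 mm long.
- catch_r (a joint): The same catch in the wall on the +x side; the two move independently.
- carton_a: Closed plaster carton lying flat, 52 mm wide (its x), 91 mm long (its y), 36 mm high (z up), about 0.1 kg, starting on the loading deck, long side along the deck within about 0.08 rad. Origin: centre of its underside. Rigid.
- carton_b: An identical plaster carton lying flat on the open table to the right of the dispenser; same size, origin and axes. Grasp it across its 52 mm. The two cartons look the same; they are told apart by where they start.
- tape_roll: Bystander: roll of tape lying flat, 58 mm across, 26 mm high, on the table between the carton on the table and the dispenser. Origin: centre of its underside.
- timer_2: Bystander: small wedge timer, 38 x 72 x 52 mm, to the left of the dispenser. Origin: centre of its underside.
- gel_bottle_2: Bystander: pump bottle of hand gel, 64 x 73 x 196 mm, at the back right. Origin: centre of its underside.
There are look-alikes about, which are no part of the job. What is shaped like the carton_a but purple is not meant.

How it is judged (in metres and radians):
On the way, in this order (a step that is already met when the one before it is completed fails the run):
1. the deck's carton has been slid over the mouth, still above the catches, while the other is not yet in the dispenser (horizontal distance between carton_a and mouth below 0.012 m and z of carton_a in the frame of mouth above -0.015 m and horizontal distance between carton_b and mouth above 0.06 m), for 0.1 s.
2. the deck's carton lies below the closed catches, let go (z of carton_a in the frame of catch_level below -0.033 m and horizontal distance between carton_a and mouth below 0.012 m and value of joint each of catch_l, catch_r below 0.003 m and contact force between each of the arm, the fingers and carton_a below 0.2 N), for 0.2 s.
3. the table's carton lies on the loading deck (z of carton_b in the frame of deck between -0.008 and 0.008 m and horizontal distance between carton_b and deck below 0.045 m and z of carton_a in the frame of catch_level below -0.033 m), for 0.1 s.
4. the table's carton is over the mouth, on top of the first (horizontal distance between carton_b and mouth below 0.012 m and z of carton_b in the frame of mouth above -0.022 m and z of carton_a in the frame of catch_level below -0.033 m), for 0.1 s.
At the end, for the whole second after the job is handed in: Both cartons lie flat (within 0.1 rad) and at rest in the well, within 12 mm of its centre line, the deck's carton lowest, their undersides at least 68 and 33 mm below catch level, and both catches are back out to within 3 mm (z of carton_a in the frame of catch_level below -0.068 m and z of carton_b in the frame of catch_level below -0.033 m and horizontal distance between each of carton_a, carton_b and mouth below 0.012 m and angle between each of carton_a, carton_b's own z axis and vertical below 0.1 rad and value of joint each of catch_l, catch_r below 0.003 m and linear speed of each of carton_a, carton_b below 0.02 m/s); the robot touches nothing.
It fails at once if the tape roll, timer or gel bottle is moved more than 30 mm (distance of any of tape_roll, timer_2, gel_bottle_2 from where it was at the start of the episode above 0.03 m).
It also fails if it takes over 72 s, if anything falls off the work surface, if the arm or the gripper's body presses on something with over 40 N, if the wrist force passes 120 N, or if a joint passes its speed limit or range.

ROBOT

A 6-joint arm with a two-finger parallel gripper is mounted at the origin on the work surface; the furniture and walls round the work are solid. World frame = base frame: x ahead of the robot, y to its left, z up, the work surface at z = 0. Lengths are in mm, angles in rad, forces in N, time in s.
With the tool pointing down it reaches from about 350 to 875 mm from the base axis. Payload 4.2 kg.
Tool frame: the origin (TCP) lies between the finger pads; the fingertips stand 25 mm ahead of it and the grasp point (between the pads) lies 6 mm ahead of it; z points along the fingers, y is the line along which they close (so a half turn about z gives the same grasp; the last joint's range is limited). The gripper opens to 85 mm and grips with 20 to 120 N. Pads are 22 mm wide; open, the fingers measure 114 mm over their backs; the gripper's body (76 mm by 85 mm) begins 54 mm behind the grasp point. The pads swing forward as they close: fully open they stand 13 mm farther back than shut.
Start: joints at [1.595, 0.385, 0.008, 0, -1.194, -0.259], TCP at [145.374, 607.837, 256.312] pointing down, gripper open.
Joint ranges: [-3.14, 3.14], [-1.21, 2.06], [-1.07, 1.41], [-3.16, 2.05], [-2.99, -0.16], [-3.1, 3.1]. Speed limits (rad/s): [2.79, 2.79, 3.14, 3.14, 3.14, 3.14].

INTERFACE

Orientations are given as a unit quaternion [x, y, z, w].
In Python, from bench import arm gives the robot as it stands.
- The arm moves only by the shell command python3 -m pendant 'ROWS'. ROWS is JSON, a list of rows, each a list of 7 numbers: the shift along the tool's x, y, z in m, then the turn, a rotation vector about the tool's x, y, z in degrees, then the finger opening in m, from 0 to 0.0854. In form: [[x, y, z, wx, wy, wz, fingers], ...]. A call has 1 to 12 rows; each row shifts and turns the commanded pose from where the row before left it, along the tool's axes as they then stand; what a row does not reach is not made up. A row lasts 1/10 s, in which the tool goes at most 50 mm and 8.59 degrees, less where a joint would pass 70% of its speed; a pose out of reach is approached as far as the arm can. A call is refused whole if a number of a shift passes 0.05 or a number of a turn 8.59, either way. A call with a gripper value outside its range is refused whole. The fingers move at their own pace and stop on an object; the grip force is fixed at half the most. Time passes only in rows, so rows that do not move let the fingers close. It gives the time, the measured TCP pose, the force, the opening and the grip force at its end, in the units of the state.
- arm.read_state(): the state, without advancing time (a new reading comes with each control period).
- arm.get_image(name): name is "scene" or "side" or "wrist"; returns a dict with "image" (480x640x3 uint8, red, green, blue), "fx", "fy", "cx", "cy" (pixels), "k1" (the pictures are not rectified: a ray, as slopes to the right and down, at radius r is drawn at 1 + k1 r^2 times it, then the intrinsics apply), "xyz" and "rotation" of the camera in the world. Camera axes: x right, y down, z forward; pixel columns grow to the right and rows downward; lengths in mm; the calibration is good to about 2 mm. A picture is of the moment at which its call begins. There is no depth.
- arm.job_done(): hands the job in; it is judged then, once.
The state is a dict: "clock": time; "joints": joint angles; "joint_vel": joint speeds; "joint_efforts": joint torques, N m; "position": TCP position; "ee_rot": TCP orientation; "contact_force": force on the tool from outside, world axes, zero at the start; "wrist_torque": the same for the moment, N m; "gripper_width": finger opening in mm; "grasp_force": force on a finger pad.
Only numpy, scipy, OpenCV 4.12 (cv2) and the standard library are available. Lean on these libraries where they do the work, as an engineer would, in place of code of your own. Each camera call takes 0.05 s, during which the arm holds its last target. There are 200 camera calls.

## Working session

There is one attempt and no reset: what is moved stays moved. The work goes in short steps, Python scripts to look and compute and a shell command to move; the robot and the scene stay as the last step left them, time stands still between calls to the robot, and variables do not carry over. Pictures are saved under pics/ and viewed, at most 10 in all, crops included, and the job is handed in when it is done.

```bash
mkdir -p pics; ls
cat > h.py <<'E'
import numpy as np, cv2, json
from bench import arm
from scipy.spatial.transform import Rotation as R
def snap(n,f):
    d=arm.get_image(n); cv2.imwrite('pics/%s.png'%f,cv2.cvtColor(np.asarray(d['image'],np.uint8),cv2.COLOR_RGB2BGR))
    json.dump({k:(np.asarray(v).tolist()) for k,v in d.items() if k!='image'},open('pics/%s.json'%f,'w'))
def rot(d):
    r=np.array(d['rotation'],float)
    return r if r.shape==(3,3) else R.from_quat(r).as_matrix()
def pix(f,u,v,z):
    "pixel -> world at height z"
    d=json.load(open('pics/%s.json'%f))
    K=np.array([[d['fx'],0,d['cx']],[0,d['fy'],d['cy']],[0,0,1]],float)
    p=cv2.undistortPoints(np.array([[[u,v]]],float),K,np.array([d['k1'],0,0,0,0]))[0,0]
    w=rot(d)@np.array([p[0],p[1],1]); c=np.array(d['xyz'],float)
    return (c+w*(z-c[2])/w[2]).round(1)
def proj(f,P):
    d=json.load(open('pics/%s.json'%f)); M=rot(d); c=np.array(d['xyz'],float)
    K=np.array([[d['fx'],0,d['cx']],[0,d['fy'],d['cy']],[0,0,1]],float)
    q=(np.atleast_2d(P)-c)@M
    return cv2.projectPoints(q.reshape(-1,1,3),np.zeros(3),np.zeros(3),K,np.array([d['k1'],0,0,0,0]))[0][:,0]
E
python3 - <<'E'
from h import *
for n in('scene','side'): snap(n,n+'0'); print(open('pics/%s0.json'%n).read())
s=arm.read_state();print(s)
E
```

```text
pics
{"fx": 509.34725670818113, "fy": 509.34725670818113, "cx": 316.6557106877655, "cy": 239.68707029205362, "k1": -0.04244474714121706, "xyz": [-403.37453905640035, -557.7449405544563, 1078.7247128764889], "rotation": [0.8164394642213895, -0.4419321757522315, 0.18511076431757317, -0.3222678361713331]}
{"fx": 541.6600536462707, "fy": 541.6600536462707, "cx": 325.0964131797969, "cy": 234.44573966017268, "k1": -0.060713762996549944, "xyz": [440.1728055135632, 1236.924034905782, 658.8805510756735], "rotation": [0.01660243157266009, 0.835245210650164, -0.5491402721404458, -0.023124853845058232]}
{'clock': 0.1, 'joints': array([ 1.59463266e+00,  3.85511785e-01,  6.79354230e-03, -4.43590230e-04,
       -1.19399246e+00, -2.58641904e-01]), 'joint_vel': array([-0.00063126, -0.00279469,  0.00391868,  0.00445212, -0.00080247,
        0.00069241]), 'joint_efforts': array([ 6.23698998e-04, -3.93317020e+01,  1.88930118e+01,  4.19797495e+00,
       -2.59114575e-03,  1.61173496e-06]), 'position': array([145.2515063 , 607.41846833, 255.32240176]), 'ee_rot': array([ 9.93106144e-01, -1.17214456e-01, -6.93609601e-05,  9.76675899e-04]), 'contact_force': array([ 0.60231206, -0.03896574,  0.2389921 ]), 'wrist_torque': array([-0.04438672, -0.01929455, -0.06797994]), 'grasp_force': 0.0, 'gripper_width': 84.88922488871964}
```

View pics/scene0.png

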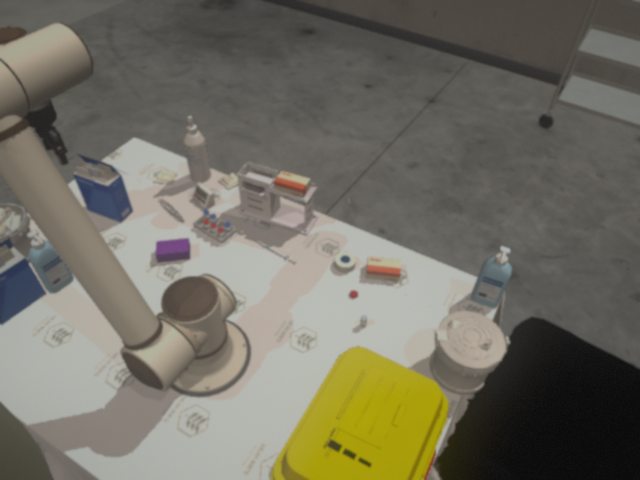

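View pics/side0.png

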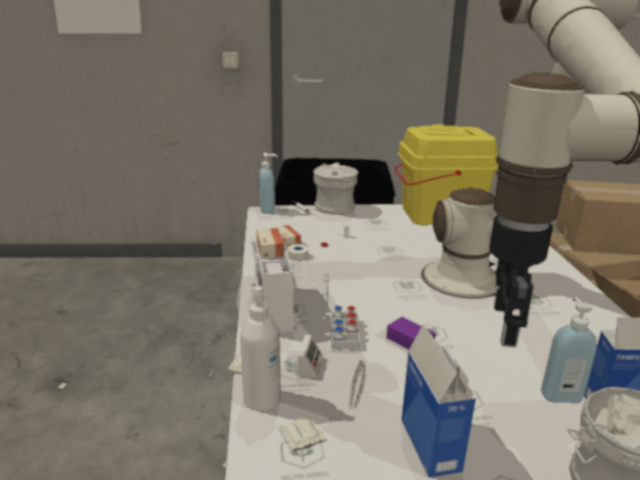

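The scene view shows the dispenser at about (275,195), with a red/orange carton on its deck at (292,183), the tape roll at (345,263) and a red carton on the table at (384,268). Possible mix-ups are the purple box at (173,250), which is excluded by colour, and the two red cartons, which I tell apart by where they start. I'll check this in one close crop.

Run:
```python
import cv2
a=cv2.imread('pics/scene0.png')[150:300,220:420]
cv2.imwrite('pics/c1.png',cv2.resize(a,None,fx=4,fy=4,interpolation=cv2.INTER_CUBIC))
```

```text
(no output)
```

View pics/c1.png

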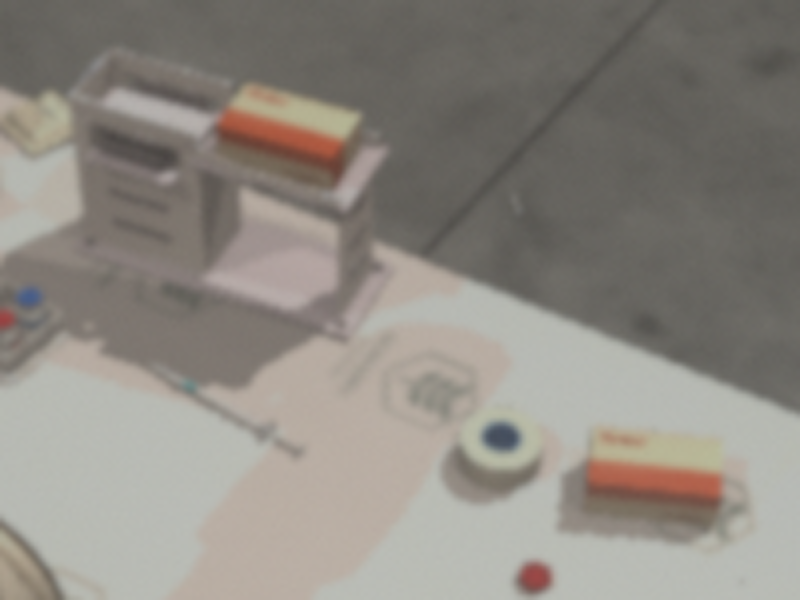

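Run:
```python
from h import *
for n,u,v,z in [('base near R',345,335,0),('base far R',390,265,0),('deck end far',388,150,134),('deck end near',340,207,125),('wall top L near',72,97,147),('wall top L far',118,50,147),('wall near bottom',85,245,0),
 ('a far L',252,85,161),('a far R',360,110,161),('a nearR(orange/cream)',345,152,161),('a nearR orange bot',338,180,161),('b farL',597,428,36),('b farR',720,435,36),('b nearR',720,475,36),('b nearRo',720,500,36),('b nearL',588,460,36),('tape',502,437,26)]:
    print(n,pix('scene0',220+u/4,150+v/4,z))
```

```text
base near R [475.   21.4   0. ]
base far R [556.5  34.2   0. ]
deck end far [535.8  25.6 134. ]
deck end near [475.  26. 125.]
wall top L near [445.5 237.7 147. ]
wall top L far [507. 244. 147.]
wall near bottom [444.5 241.7   0. ]
a far L [514.7 127.9 161. ]
a far R [534.3  48.6 161. ]
a nearR(orange/cream) [490.7  32.4 161. ]
a nearR orange bot [463.8  20.2 161. ]
b farL [ 467.4 -191.1   36. ]
b farR [ 508.6 -264.8   36. ]
b nearR [ 476.1 -280.9   36. ]
b nearRo [ 456.4 -290.6   36. ]
b nearL [ 438.5 -200.    36. ]
tape [ 432.  -136.9   26. ]
```

The crop confirms carton_a on the deck, in its top right corner, and carton_b at crop (655,470). The dispenser's yaw is about 0.157 and its well is near (489,197). I'll move above the deck and look with the wrist camera.

```bash
python3 -m pendant '[[0.038,0.031,-0.012,0,0,0,0.08],[0.038,0.031,-0.012,0,0,0,0.08],[0.038,0.031,-0.008,0,0,0,0.08],[0.038,0.031,-0.008,0,0,0,0.08],[0.038,0.031,-0.008,0,0,0,0.08],[0.038,0.031,-0.008,0,0,0,0.08],[0.038,0.031,-0.008,0,0,0,0.08],[0.038,0.031,-0.008,0,0,0,0.08],[0.038,0.031,-0.006,0,0,0,0.08],[0.036,0.031,-0.006,0,0,-7.5,0.08],[0.025,0.02,-0.006,0,0,-7.5,0.06],[0,0,0,0,0,-7.5,0.04]]'
python3 - <<'E'
from h import *
snap('wrist','w1');print(open('pics/w1.json').read());s=arm.read_state();print(s['clock'],s['position'],R.from_quat(s['ee_rot']).as_matrix().round(3),s['joints'])
E
```

```text
clock: 1.3
position: [463.6, 196.0, 346.1]
ee_rot: [0.997, 0.076, 0.0, 0.0]
contact_force: [-1.9, 0.9, -0.2]
gripper_width: 53.0
grasp_force: 0.0
{"fx": 346.1076673866845, "fy": 346.1076673866845, "cx": 320.0405685394775, "cy": 241.1337553737572, "k1": -0.03462229257303609, "xyz": [540.7317057140788, 208.21975276224526, 464.1149428655385], "rotation": [0.7492682612939601, -0.643870501696258, -0.100908209979497, 0.11766640481322]}
1.35 [462.59786759 196.86340289 345.50704928] [[ 0.988  0.156 -0.001]
 [ 0.156 -0.988 -0.   ]
 [-0.001  0.    -1.   ]] [ 7.25713552e-01  1.20399564e-01 -1.26716758e-01 -1.77413993e-04
 -1.32419925e+00  1.00146679e+00]
```

View pics/w1.png

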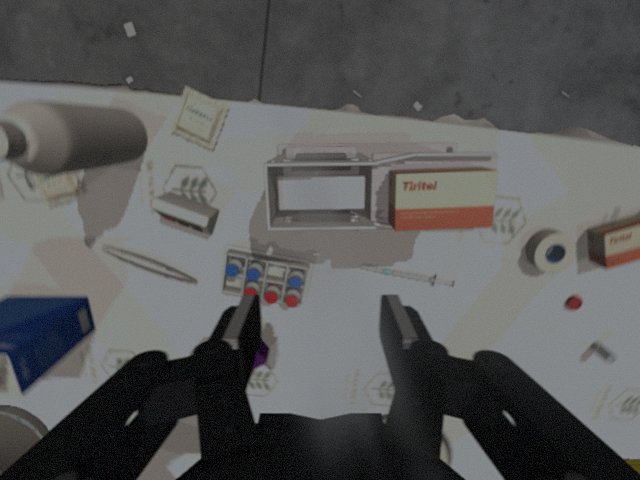

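The wrist view shows the well at (320,193), carton_a at (440,200), the tape at (550,252) and carton_b cut off at (620,240). I'll enlarge it.

Run:
```python
import cv2
a=cv2.imread('pics/w1.png')[130:290,250:510]
b=cv2.imread('pics/w1.png')[200:280,510:640]
a=cv2.resize(a,(780,480),interpolation=cv2.INTER_CUBIC)
cv2.imwrite('pics/c2.png',a)
```

```text
(no output)
```

View pics/c2.png

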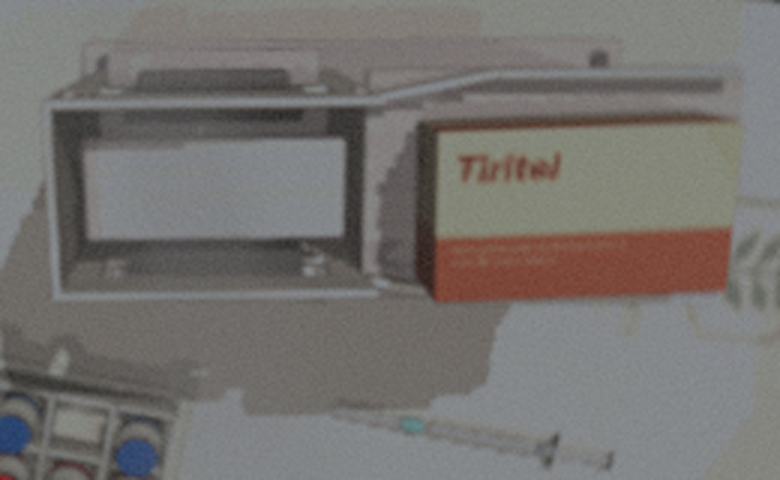

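Run:
```python
from h import *
def P(u,v,z): return pix('w1',250+u/3,130+v/3,z)
for n,u,v,z in [('in FL',54,107,147),('in NL',62,291,147),('wall NR',375,291,147),('wall FR',375,104,147),
 ('plat FL',83,147,124),('plat NL',87,242,124),('plat NR',346,237,124),('plat FR',343,137,124),
 ('A FL',436,128,161),('A FR',740,119,161),('A NR',730,290,161),('A NL',436,302,161)]: print(n,P(u,v,z))
print(pix('w1',590,232,36),pix('w1',606,266,36),pix('w1',550,252,26))
```

```text
in FL [503.5 249.9 147. ]
in NL [446.8 241.3 147. ]
wall NR [461.7 143.2 147. ]
wall FR [518.9 154.7 147. ]
plat FL [489.4 242.2 124. ]
plat NL [458.2 237.2 124. ]
plat NR [472.9 151.8 124. ]
plat FR [505.3 159.1 124. ]
A FL [515.8 138.3 161. ]
A FR [532.2  51.1 161. ]
A NR [482.   38.6 161. ]
A NL [464.6 127.  161. ]
[ 470.6 -162.4   36. ] [ 428.  -204.1   36. ] [ 433.2 -125.9   26. ]
```

Every check fits: the platform measures 85x32, the guide walls are 57 apart, and carton_a is about 89x52 at deck y=-110. So the origin is about (482,198) with yaw about 0.168. I'll close the fingers and go down behind carton_a.

```bash
python3 -m pendant '[[0.0055,0.049,0,0,0,-0.7,0],[0.0055,0.049,0,0,0,0,0],[0.0055,0.049,0,0,0,0,0],[0.005,0.0485,0,0,0,0,0],[0,0,0.045,0,0,0,0],[0,0,0.045,0,0,0,0],[0,0,0.045,0,0,0,0],[0,0,0.045,0,0,0,0],[0,0,0.004,0,0,0,0]]'
cat >> h.py <<'E'
O=np.array([482,198.]); YAW=0.168
def st():
    s=arm.read_state(); p=s['position']; c,n=np.cos(YAW),np.sin(YAW); d=p[:2]-O
    M=R.from_quat(s['ee_rot']).as_matrix(); 
    print('t',round(s['clock'],2),'disp xy',(c*d[0]+n*d[1]).round(1),(-n*d[0]+c*d[1]).round(1),'pos',p.round(1),'yawrel',round(float(np.arctan2(M[1,0],M[0,0])-YAW),3),'tilt',M[2].round(3),'F',s['contact_force'].round(1),'w',round(s['gripper_width'],1),'g',round(s['grasp_force'],1))
E
python3 -c "from h import *;st()"
```

```text
clock: 2.25
position: [509.8, 8.3, 156.2]
ee_rot: [0.997, 0.08, -0.007, 0.001]
contact_force: [-0.0, 0.3, -0.1]
gripper_width: -0.2
grasp_force: 0.0
t 2.25 disp xy -4.3 -191.7 pos [509.8   8.3 156.2] yawrel -0.007 tilt [-0.013  0.001 -1.   ] F [-0.   0.3 -0.1] w -0.2 g 0.0
```

```bash
python3 -m pendant '[[0.003,-0.01,-0.002,0,0,0,0],[0,-0.01,0,0,0,0,0],[0,-0.016,0,0,0,0,0],[0,-0.018,0,0,0,0,0],[0,-0.018,0,0,0,0,0],[0,-0.018,0,0,0,0,0],[0,-0.014,0,0,0,0,0],[0,-0.01,0,0,0,0,0],[0,-0.006,0,0,0,0,0],[0,0,0,0,0,0,0]]'
python3 -c "from h import *;st();snap('scene','s2')
a=cv2.imread('pics/s2.png')[150:250,220:340];cv2.imwrite('pics/c3.png',cv2.resize(a,None,fx=5,fy=5,interpolation=cv2.INTER_CUBIC))"
```

```text
clock: 3.25
position: [497.4, 128.7, 164.1]
ee_rot: [0.997, 0.082, 0.0, -0.0]
contact_force: [-0.3, 0.5, -1.2]
gripper_width: 0.3
grasp_force: 0.0
t 3.25 disp xy 3.6 -70.9 pos [497.4 128.7 164.1] yawrel -0.004 tilt [ 0.    -0.001 -1.   ] F [-0.3  0.5 -1.2] w 0.3 g 0.0
```

View pics/c3.png

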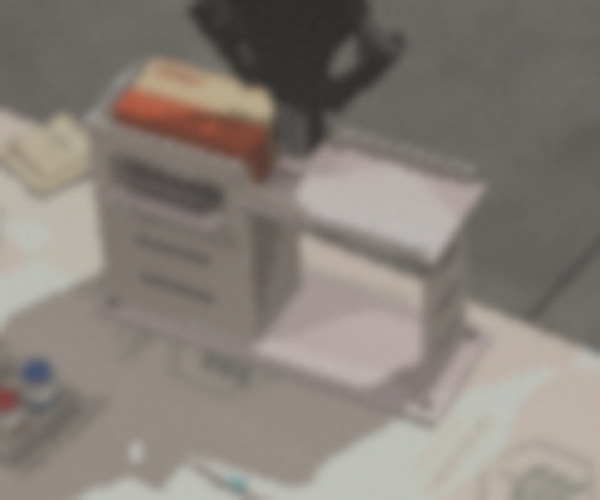

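Carton_a has slid along squarely and is entering the mouth. I'll push on to the back stop in small steps.

```bash
python3 -m pendant '[[-0.003,-0.005,0,0,0,0,0],[0,-0.004,0,0,0,0,0],[0,-0.003,0,0,0,0,0],[0,-0.002,0,0,0,0,0],[0,0,0,0,0,0,0]]'; python3 -c "from h import *;st()"
```

```text
clock: 3.8
position: [492.2, 141.4, 163.6]
ee_rot: [0.997, 0.082, -0.0, -0.0]
contact_force: [1.0, -0.3, -0.2]
gripper_width: 0.2
grasp_force: 0.0
t 3.8 disp xy 0.6 -57.5 pos [492.2 141.4 163.6] yawrel -0.004 tilt [-0. -0. -1.] F [ 1.  -0.3 -0.2] w 0.2 g 0.0
```

```bash
python3 -m pendant '[[0,-0.003,0,0,0,0,0],[0,-0.002,0,0,0,0,0],[0,-0.002,0,0,0,0,0],[0,0,0,0,0,0,0]]'; python3 -c "from h import *;st()"
```

```text
clock: 4.2
position: [491.4, 143.5, 164.3]
ee_rot: [0.997, 0.082, -0.001, 0.004]
contact_force: [6.2, -18.3, 2.0]
gripper_width: -0.4
grasp_force: 9.4
t 4.2 disp xy 0.2 -55.3 pos [491.4 143.5 164.3] yawrel -0.004 tilt [-0.003  0.008 -1.   ] F [  6.2 -18.3   2. ] w -0.4 g 9.4
```

It is on the back stop, with 18 N of contact. I'll back off, rise, spread the fingers along the carton and move over its centre.

```bash
python3 -m pendant '[[0,0.012,0,0,0,0,0],[0,0,-0.03,0,0,0,0],[0,0,-0.03,0,0,0,0],[0,-0.03,0,0,0,0,0.04],[0,-0.033,0,0,0,0,0.04],[0,0,0,0,0,0,0.04]]'; python3 -c "from h import *;st()"
```

```text
clock: 4.8
position: [482.8, 201.2, 224.1]
ee_rot: [0.997, 0.083, 0.001, -0.001]
contact_force: [-0.1, -1.1, -1.3]
gripper_width: 40.0
grasp_force: 0.0
t 4.8 disp xy 1.3 3.0 pos [482.8 201.2 224.1] yawrel -0.001 tilt [ 0.002 -0.002 -1.   ] F [-0.1 -1.1 -1.3] w 40.0 g 0.0
```

```bash
python3 -m pendant '[[-0.001,0,0.025,0,0,0,0.04],[0,0,0.012,0,0,0,0.04],[0,0,0.008,0,0,0,0.04],[0,0,0.008,0,0,0,0.04],[0,0,0.008,0,0,0,0.04],[0,0,0.008,0,0,0,0.04],[0,0,0.008,0,0,0,0.04],[0,0,0,0,0,0,0.04]]'; python3 -c "from h import *;st()"
```

```text
clock: 5.6
position: [482.8, 198.2, 147.2]
ee_rot: [0.997, 0.082, 0.001, -0.0]
contact_force: [1.1, -0.3, 1.5]
gripper_width: 39.8
grasp_force: 0.5
t 5.6 disp xy 0.8 0.0 pos [482.8 198.2 147.2] yawrel -0.004 tilt [ 0.002 -0.    -1.   ] F [ 1.1 -0.3  1.5] w 39.8 g 0.5
```

```bash
python3 -m pendant '[[0,0,0.006,0,0,0,0.04],[0,0,0.006,0,0,0,0.04],[0,0,0,0,0,0,0.04]]'; python3 -m pendant '[[0,0,0.005,0,0,0,0.04],[0,0,0,0,0,0,0.04]]';python3 -m pendant '[[0,0,0.004,0,0,0,0.04],[0,0,0,0,0,0,0.04]]'; python3 -c "from h import *;st();snap('side','sd2');snap('scene','s3')
a=cv2.imread('pics/s3.png')[150:250,220:340];cv2.imwrite('pics/c4.png',cv2.resize(a,None,fx=5,fy=5,interpolation=cv2.INTER_CUBIC))"
```

```text
clock: 5.9
position: [482.8, 198.2, 135.5]
ee_rot: [0.997, 0.082, 0.001, -0.0]
contact_force: [2.1, -1.0, 2.8]
gripper_width: 39.9
grasp_force: 1.2
clock: 6.1
position: [482.9, 198.2, 130.6]
ee_rot: [0.997, 0.082, 0.001, -0.0]
contact_force: [1.6, -1.9, 3.6]
gripper_width: 40.0
grasp_force: 1.7
clock: 6.3
position: [482.8, 198.3, 126.3]
ee_rot: [0.997, 0.082, 0.001, -0.0]
contact_force: [3.7, -0.7, 2.9]
gripper_width: 40.0
grasp_force: 1.7
t 6.3 disp xy 0.8 0.1 pos [482.8 198.3 126.3] yawrel -0.004 tilt [ 0.002 -0.    -1.   ] F [ 3.7 -0.7  2.9] w 40.0 g 1.7
```

View pics/c4.png

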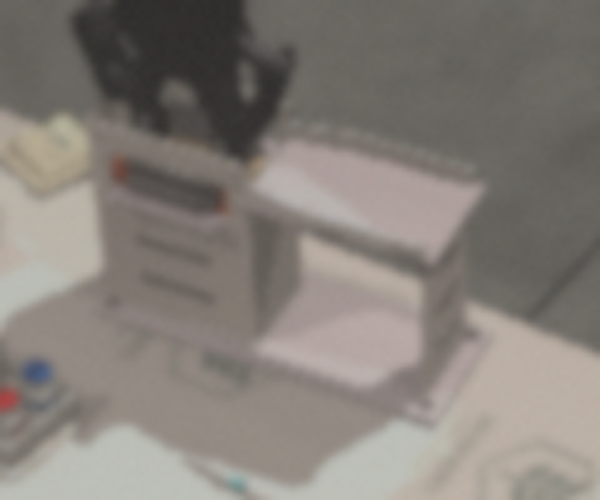

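Carton_a is well down, with orange showing in the catch windows. I'll press a few mm more to pass the catches.

```bash
python3 -m pendant '[[0,0,0.004,0,0,0,0.04],[0,0,0,0,0,0,0.04]]';python3 -m pendant '[[0,0,0.004,0,0,0,0.04],[0,0,0,0,0,0,0.04],[0,0,0,0,0,0,0.04]]'; python3 -c "from h import *;st()"
```

```text
clock: 6.6
position: [482.8, 198.5, 124.6]
ee_rot: [0.997, 0.082, 0.001, -0.0]
contact_force: [-2.2, -4.0, 17.1]
gripper_width: 40.1
grasp_force: 5.1
clock: 6.9
position: [483.1, 198.6, 124.2]
ee_rot: [0.997, 0.083, 0.003, -0.001]
contact_force: [-11.1, -7.9, 37.8]
gripper_width: 40.1
grasp_force: 9.3
t 6.9 disp xy 1.1 0.4 pos [483.1 198.6 124.2] yawrel -0.001 tilt [ 0.005 -0.001 -1.   ] F [-11.1  -7.9  37.8] w 40.1 g 9.3
```

Something hard is blocking at 38 N, which is either the gripper linkage or a jam. I'll back up and look.

```bash
python3 -m pendant '[[0,0,-0.008,0,0,0,0.04],[0,0,-0.02,0,0,0,0.04],[0,0,-0.04,0,0,0,0.04],[-0.01,0,-0.04,0,0,0,0],[-0.02,0,-0.04,0,0,0,0],[0,0,0,0,0,0,0]]'; python3 -c "from h import *;st();snap('wrist','w2')
a=cv2.imread('pics/w2.png')[0:360];cv2.imwrite('pics/c5.png',a)"
```

```text
clock: 7.5
position: [452.4, 194.2, 271.0]
ee_rot: [0.997, 0.082, 0.004, -0.003]
contact_force: [0.2, -0.1, 0.1]
gripper_width: -0.1
grasp_force: 0.0
t 7.5 disp xy -29.8 1.2 pos [452.4 194.2 271. ] yawrel -0.003 tilt [ 0.008 -0.005 -1.   ] F [ 0.2 -0.1  0.1] w -0.1 g 0.0
```

View pics/c5.png

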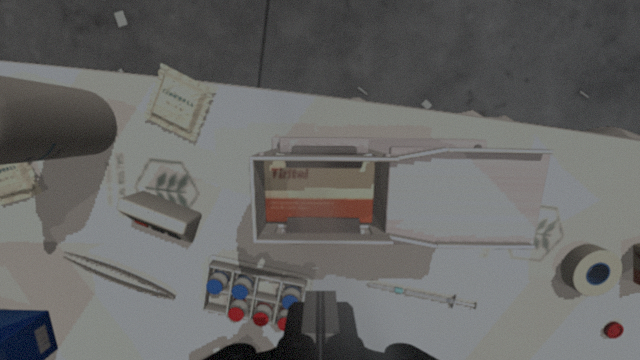

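Carton_a stays down, so at least one catch holds it. I'll check both catches numerically by sampling colours across the well in the plane at z=106.

Run:
```python
from h import *
a=cv2.imread('pics/w2.png'); print(json.load(open('pics/w2.json'))['xyz'])
ex=np.array([np.cos(YAW),np.sin(YAW),0]);ey=np.array([-np.sin(YAW),np.cos(YAW),0])
xs=np.arange(-28,29,2.)
for y in(-38,-20,0,20,38,44):
    p=proj('w2',[np.r_[O,105]+x*ex+y*ey for x in xs])
    print(y,p[0].round(),p[-1].round(),' '.join('%d:%d/%d'%(x,*a[int(round(v)),int(round(u))][[2,0]]) for x,(u,v) in zip(xs,p)))
for n,u,v in [('plat',0,0)]: pass
```

```text
[528.6024846787419, 206.73246617476246, 389.65886511856854]
-38 [368. 226.] [370. 158.] -28:110/113 -26:71/59 -24:124/58 -22:122/52 -20:119/54 -18:115/50 -16:113/51 -14:114/52 -12:114/50 -10:117/50 -8:118/56 -6:118/52 -4:129/103 -2:132/122 0:130/119 2:133/122 4:115/98 6:111/87 8:112/89 10:114/88 12:112/92 14:110/88 16:114/93 18:113/91 20:111/91 22:111/90 24:107/88 26:111/96 28:130/137
-20 [347. 226.] [348. 158.] -28:82/72 -26:78/72 -24:77/69 -22:71/68 -20:104/50 -18:111/52 -16:110/51 -14:108/47 -12:112/46 -10:113/53 -8:112/50 -6:120/54 -4:129/98 -2:130/117 0:130/117 2:132/121 4:119/104 6:107/84 8:109/88 10:113/92 12:110/86 14:109/88 16:111/88 18:106/83 20:85/66 22:55/47 24:51/48 26:85/75 28:131/140
0 [323. 226.] [323. 158.] -28:86/76 -26:86/79 -24:84/71 -22:84/75 -20:103/62 -18:108/64 -16:105/53 -14:109/62 -12:108/60 -10:113/67 -8:116/74 -6:109/63 -4:119/88 -2:127/111 0:123/110 2:126/113 4:126/115 6:109/89 8:109/89 10:112/93 12:109/88 14:110/90 16:113/91 18:108/84 20:104/87 22:69/58 24:70/66 26:81/69 28:130/137
20 [300. 226.] [298. 158.] -28:83/74 -26:83/76 -24:81/76 -22:83/74 -20:87
[... 171 characters left out ...]
9/66 16:98/77 18:100/81 20:102/83 22:75/68 24:77/70 26:84/77 28:130/134
38 [278. 226.] [276. 158.] -28:118/116 -26:75/71 -24:89/51 -22:104/47 -20:110/53 -18:113/57 -16:112/54 -14:110/48 -12:115/56 -10:114/53 -8:117/60 -6:111/52 -4:121/73 -2:126/104 0:132/110 2:128/108 4:90/70 6:96/80 8:97/75 10:96/80 12:97/77 14:91/72 16:85/63 18:85/58 20:93/54 22:130/107 24:129/112 26:127/110 28:132/140
44 [271. 226.] [268. 158.] -28:98/89 -26:94/87 -24:85/45 -22:106/48 -20:111/53 -18:110/49 -16:109/47 -14:110/52 -12:117/65 -10:102/46 -8:109/52 -6:106/48 -4:109/67 -2:121/97 0:123/97 2:124/99 4:86/70 6:86/68 8:88/69 10:81/65 12:85/68 14:98/78 16:95/76 18:96/79 20:113/93 22:110/94 24:96/79 26:96/79 28:131/137
```

Both catches are out: their edges sit at x = ±21 for |y| ≤ 20, while the carton is visible out to ±25 beyond the noses. Next I'll move to a view over carton_b.

```bash
python3 -m pendant '[[-0.009,0.046,-0.008,0,0,0,0.08],[-0.009,0.046,-0.008,0,0,0,0.08],[-0.009,0.046,-0.008,0,0,0,0.08],[-0.009,0.046,-0.008,0,0,0,0.08],[-0.009,0.046,-0.008,0,0,0,0.08],[-0.009,0.046,-0.008,0,0,0,0.08],[-0.009,0.046,-0.006,0,0,0,0.08],[-0.009,0.046,-0.006,0,0,0,0.08],[-0.009,0.046,0,0,0,0,0.08],[0,0,0,0,0,0,0.08]]'; python3 -c "from h import *;st();snap('wrist','w3');print(arm.read_state()['joints'])
a=cv2.imread('pics/w3.png')[60:310,140:500];cv2.imwrite('pics/c6.png',cv2.resize(a,(720,500),interpolation=cv2.INTER_CUBIC))"
```

```text
clock: 8.55
position: [438.6, -232.1, 323.0]
ee_rot: [0.997, 0.078, -0.003, -0.001]
contact_force: [-0.0, 0.3, -1.5]
gripper_width: 80.0
grasp_force: 0.0
t 8.55 disp xy -114.7 -416.8 pos [ 438.6 -232.1  323. ] yawrel -0.012 tilt [-0.005 -0.002 -1.   ] F [-0.   0.3 -1.5] w 80.0 g 0.0
[-1.55699102e-01  1.20640375e-01 -1.81467525e-01 -1.48959444e-03
 -1.27419514e+00  1.88497292e+00]
```

View pics/c6.png

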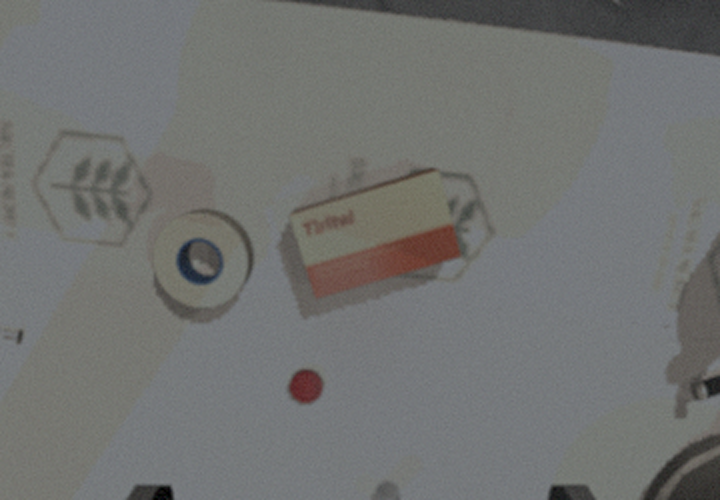

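Carton_b's top corners in the crop are (292,214), (437,170), (462,256) and (317,299), and the tape roll is at (200,262).

Run:
```python
from h import *
c=np.array([pix('w3',140+u/2,60+v/2,36) for u,v in [(292,214),(437,170),(462,256),(317,299)]]);print(c)
m=c.mean(0)[:2];print(m,[np.linalg.norm(c[i]-c[i-1]).round(1) for i in range(4)])
l=(c[0]-c[1]+c[3]-c[2])[:2];yaw=np.arctan2(-l[0],l[1]);print('yaw',yaw)
s=arm.read_state();M=R.from_quat(s['ee_rot']).as_matrix();print('delta tool',M.T@(np.r_[m,323]-s['position']),np.arctan2(M[1,0],M[0,0]))
t=pix('w3',140+100,60+131,26);print('tape',t)
```

```text
[[ 467.9 -186.7   36. ]
 [ 505.  -264.6   36. ]
 [ 459.3 -288.2   36. ]
 [ 420.5 -207.7   36. ]]
[ 463.175 -236.8  ] [np.float64(51.8), np.float64(86.3), np.float64(51.4), np.float64(89.4)]
yaw 0.4468424684857642
delta tool [23.12067289 10.33920858 -0.17072938] 0.158045527408386
tape [ 429.8 -134.5   26. ]
```

```bash
python3 -m pendant '[[0.023,0.010,0.02,0,0,0,0.083],[0,0,0.03,0,0,8.15,0.083],[0,0,0.03,0,0,8.15,0.083],[0,0,0.03,0,0,8.15,0.083],[0,0,0.03,0,0,8.15,0.083],[0,0,0.03,0,0,8.15,0.083],[0,0,0.03,0,0,8.15,0.083],[0,0,0.025,0,0,8.15,0.083],[0,0,0.015,0,0,8.15,0.083],[0,0,0,0,0,8.15,0.083],[0,0,0,0,0,0,0.083]]'
python3 - <<'E'
from h import *
s=arm.read_state();M=R.from_quat(s['ee_rot']).as_matrix();print(s['clock'],s['position'],'delta tool',M.T@(np.r_[463.2,-236.8,32]-s['position']),'x yaw err deg',np.degrees(np.arctan2(M[1,0],M[0,0])+1.124),M[2])
E
```

```text
clock: 9.7
position: [463.2, -233.0, 84.0]
ee_rot: [0.849, -0.529, -0.002, 0.001]
contact_force: [0.0, 0.1, 1.2]
gripper_width: 82.9
grasp_force: 0.0
9.7 [ 463.17120475 -233.00726136   84.01885107] delta tool [ 3.56781818  1.48050687 52.01370334] x yaw err deg 0.5123486604148683 [-0.00287437  0.00313234 -0.99999096]
```

```bash
python3 -m pendant '[[0.003,0.0015,0.025,0,0,0.5,0.083],[0,0,0.025,0,0,0,0.083],[0,0,0,0,0,0,0.083],[0,0,0,0,0,0,0.05],[0,0,0,0,0,0,0.045],[0,0,0,0,0,0,0.045],[0,0,0,0,0,0,0.045]]'; python3 -c "from h import *;st()"
```

```text
clock: 10.4
position: [465.3, -237.9, 37.4]
ee_rot: [0.846, -0.533, 0.002, -0.001]
contact_force: [0.5, 1.4, 5.5]
gripper_width: 50.9
grasp_force: 64.9
t 10.4 disp xy -89.3 -427.0 pos [ 465.3 -237.9   37.4] yawrel -1.292 tilt [ 0.002 -0.003 -1.   ] F [0.5 1.4 5.5] w 50.9 g 64.9
```

Carton_b is held at 51 mm wide. I'll lift it and carry it to a point above the deck.

```bash
python3 -m pendant '[[0,0,-0.03,0,0,0,0.045],[0,0,-0.045,0,0,0,0.045],[-0.02,-0.013,-0.05,0,0,0,0.045],[-0.035,-0.0215,-0.03,0,0,0,0.045],[-0.035,-0.0215,-0.015,0,0,0,0.045],[-0.035,-0.0215,0,0,0,0,0.045],[-0.035,-0.0215,0,0,0,0,0.045],[-0.035,-0.0215,0,0,0,0,0.045],[-0.035,-0.0215,0,0,0,0,0.045],[-0.035,-0.0215,0,0,0,0,0.045],[-0.015,-0.01,0,0,0,8,0.045],[0,0,0,0,0,8,0.045]]'
python3 - <<'E'
from h import *
st();s=arm.read_state();M=R.from_quat(s['ee_rot']).as_matrix();print('delta tool',M.T@(np.r_[500.4,89.5,162]-s['position']),'yaw err deg',np.degrees(np.arctan2(M[1,0],M[0,0])+np.pi/2-.168))
E
```

```text
clock: 11.6
position: [499.7, 89.0, 200.6]
ee_rot: [0.763, -0.647, -0.0, -0.0]
contact_force: [0.7, -0.9, -1.0]
gripper_width: 51.0
grasp_force: 64.2
t 11.6 disp xy -0.8 -110.4 pos [499.7  89.  200.6] yawrel -1.574 tilt [-0.001 -0.001 -1.   ] F [ 0.7 -0.9 -1. ] w 51.0 g 64.2
delta tool [-0.31300415 -0.72984416 38.57818149] yaw err deg -0.21110109538274252
```

```bash
python3 -m pendant '[[0,0,0.018,0,0,0,0.045],[0,-0.001,0.01,0,0,0,0.045],[0,0,0.005,0,0,0,0.045],[0,0,0.003,0,0,0,0.045],[0,0,0,0,0,0,0.045]]'; python3 -c "from h import *;st()"
```

```text
clock: 12.1
position: [500.6, 86.5, 164.3]
ee_rot: [0.763, -0.646, -0.0, 0.0]
contact_force: [-0.8, 0.4, -0.3]
gripper_width: 50.8
grasp_force: 64.2
t 12.1 disp xy -0.3 -113.0 pos [500.6  86.5 164.3] yawrel -1.573 tilt [ 0.  0. -1.] F [-0.8  0.4 -0.3] w 50.8 g 64.2
```

```bash
python3 -m pendant '[[0,0,0.0015,0,0,0,0.045],[0,0,0,0,0,0,0.045]]';  python3 -m pendant '[[0,0,0,0,0,0,0.07],[0,0,0,0,0,0,0.08],[0,0,0,0,0,0,0.08],[0,0,-0.04,0,0,0,0.08],[0,0,-0.04,0,0,0,0.08]]'; python3 -c "from h import *;st()
snap('scene','s4');snap('wrist','w4')
b=cv2.imread('pics/w4.png')[0:360,0:640]
a=cv2.imread('pics/s4.png')[150:250,220:340];a=cv2.resize(a,(640,240*640//288),interpolation=cv2.INTER_CUBIC)[:235]
print(json.load(open('pics/w4.json'))['xyz'])
p=proj('w4',[np.r_[O,161]+np.array([x*np.cos(YAW)-y*np.sin(YAW),x*np.sin(YAW)+y*np.cos(YAW),0]) for x,y in [(-26,-67),(26,-67),(26,-158),(-26,-158)]]);print(p)
"
```

```text
clock: 12.3
position: [500.8, 86.8, 163.2]
ee_rot: [0.763, -0.646, 0.0, -0.0]
contact_force: [-0.1, -0.2, -0.6]
gripper_width: 50.4
grasp_force: 64.2
clock: 12.8
position: [500.1, 86.5, 243.1]
ee_rot: [0.763, -0.646, -0.001, 0.002]
contact_force: [-0.2, 1.1, 0.6]
gripper_width: 79.8
grasp_force: 0.0
t 12.8 disp xy -0.8 -113.0 pos [500.1  86.5 243.1] yawrel -1.572 tilt [ 0.001  0.003 -1.   ] F [-0.2  1.1  0.6] w 79.8 g 0.0
[515.3470044804632, 10.115931895636052, 369.47394207650626]
[[364.17393059 320.03243564]
 [288.19702774 319.57836202]
 [283.83779723 186.7454505 ]
 [370.06929543 186.89828418]]
```

Run:
```python
from h import *
a=cv2.imread('pics/w4.png').astype(int); m=((a[...,2]-a[...,0])>25)
m[:100]=0;n,l,s,c=cv2.connectedComponentsWithStats(m.astype(np.uint8))
for i in np.argsort(-s[1:,4])[:3]+1:
    r=cv2.minAreaRect(np.argwhere(l==i)[:,::-1].astype(np.float32)); print(s[i],r, [pix('w4',*q,161) for q in cv2.boxPoints(r)])
```

```text
[ 325  184   46  214 6096] ((345.5465087890625, 290.3031005859375), (39.97792053222656, 213.39295959472656), 3.8140745162963867) [array([487.7, 196.2, 161. ]), array([505.4,  39.1, 161. ]), array([481.5,  36.6, 161. ]), array([458. , 193.4, 161. ])]
[297 273  15  41 430] ((304.0, 293.0), (40.0, 14.0), 90.0) [array([517.9, 101. , 161. ]), array([508.9,  99.4, 161. ]), array([504.2, 128.5, 161. ]), array([513.6, 130.2, 161. ])]
[303 365  10  17  87] ((307.32415771484375, 373.1103820800781), (8.304548263549805, 15.944732666015625), 4.763641834259033) [array([501.5, 185.1, 161. ]), array([502.6, 171.1, 161. ]), array([496.7, 170.6, 161. ]), array([495.4, 184.6, 161. ])]
```

Carton_b lies on the deck as intended: its end corner measures (481.5,36.6) against an expected (482.7,37.8). I'll turn the tool back and go behind it.

```bash
python3 -m pendant '[[0,0,0,0,0,-8.2,0],[0,0,0,0,0,-8.2,0],[0,0,0,0,0,-8.2,0],[0,0,0,0,0,-8.2,0],[0,0,0,0,0,-8.2,0],[0,0,0,0,0,-8.2,0],[0,0,0,0,0,-8.2,0],[0,0,0,0,0,-8.2,0],[0,0,0,0,0,-8.2,0],[0,0,0,0,0,-8.2,0],[0,0.002,0,0,0,-8.1,0],[0,0,0,0,0,0,0]]'; python3 -m pendant '[[0,0.043,0,0,0,0,0],[0,0.043,0,0,0,0,0],[0,0,0.04,0,0,0,0],[0,0,0.04,0,0,0,0],[0,0,0.005,0,0,0,0],[0,0,0,0,0,0,0]]'; python3 -c "from h import *;st()"
```

```text
clock: 14.1
position: [500.6, 84.7, 242.7]
ee_rot: [0.996, 0.084, -0.0, -0.0]
contact_force: [0.5, -0.3, 0.6]
gripper_width: 0.1
grasp_force: 0.0
clock: 14.7
position: [515.0, -0.1, 157.5]
ee_rot: [0.997, 0.083, -0.001, 0.001]
contact_force: [0.8, -0.2, 0.6]
gripper_width: -0.2
grasp_force: 0.0
t 14.7 disp xy -0.6 -200.8 pos [ 5.150e+02 -1.000e-01  1.575e+02] yawrel -0.001 tilt [-0.002  0.001 -1.   ] F [ 0.8 -0.2  0.6] w -0.2 g 0.0
```

```bash
python3 -m pendant '[[0,-0.012,0,0,0,0,0],[0,-0.012,0,0,0,0,0],[0,-0.014,0,0,0,0,0],[0,-0.014,0,0,0,0,0],[0,-0.014,0,0,0,0,0],[0,-0.014,0,0,0,0,0],[0,-0.014,0,0,0,0,0],[0,-0.014,0,0,0,0,0],[0,-0.01,0,0,0,0,0],[0,-0.008,0,0,0,0,0],[0,0,0,0,0,0,0]]'; python3 -m pendant '[[0,-0.005,0,0,0,0,0],[0,-0.005,0,0,0,0,0],[0,-0.003,0,0,0,0,0],[0,-0.003,0,0,0,0,0],[0,0,0,0,0,0,0]]';python3 -c "from h import *;st()"
```

```text
clock: 15.8
position: [493.8, 125.2, 157.7]
ee_rot: [0.996, 0.084, -0.0, -0.0]
contact_force: [0.6, 0.4, 0.4]
gripper_width: -0.1
grasp_force: 0.0
clock: 16.3
position: [491.3, 140.3, 157.9]
ee_rot: [0.996, 0.084, 0.0, -0.0]
contact_force: [-0.1, 0.3, -0.7]
gripper_width: -0.2
grasp_force: 0.2
t 16.3 disp xy -0.5 -58.5 pos [491.3 140.3 157.9] yawrel 0.0 tilt [ 0. -0. -1.] F [-0.1  0.3 -0.7] w -0.2 g 0.2
```

```bash
python3 -m pendant '[[0,-0.003,0,0,0,0,0],[0,-0.002,0,0,0,0,0],[0,0,0,0,0,0,0]]'; python3 -m pendant '[[0,-0.002,0,0,0,0,0],[0,0,0,0,0,0,0]]'; python3 -c "from h import *;st();snap('scene','s5')
a=cv2.imread('pics/s5.png')[150:250,220:340];cv2.imwrite('pics/c7.png',cv2.resize(a,None,fx=5,fy=5,interpolation=cv2.INTER_CUBIC))"
```

```text
clock: 16.6
position: [490.7, 142.7, 158.0]
ee_rot: [0.996, 0.084, -0.001, 0.002]
contact_force: [5.4, -9.5, 0.4]
gripper_width: 0.1
grasp_force: 5.2
clock: 16.8
position: [490.4, 142.9, 158.0]
ee_rot: [0.996, 0.084, -0.001, 0.004]
contact_force: [7.2, -16.2, -0.8]
gripper_width: -0.2
grasp_force: 8.5
t 16.8 disp xy -0.9 -55.7 pos [490.4 142.9 158. ] yawrel -0.0 tilt [-0.003  0.007 -1.   ] F [  7.2 -16.2  -0.8] w -0.2 g 8.5
```

View pics/c7.png

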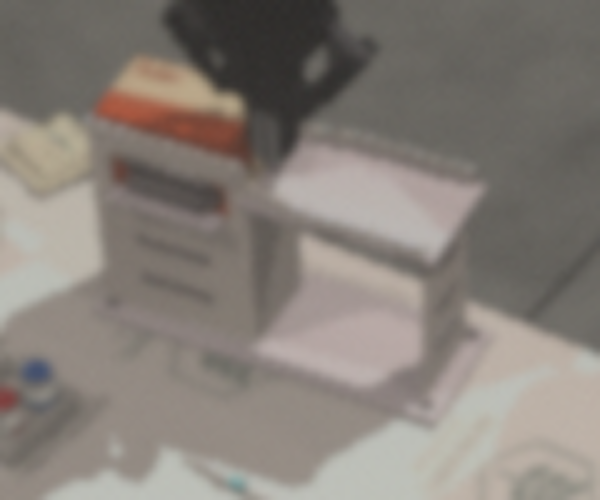

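Carton_b is over the mouth against the back stop. That makes ten pictures, so I'll go by numbers from here. I'll press with a narrower finger spread of 20 mm, which keeps the linkage clear of the walls.

```bash
python3 -m pendant '[[0.001,0.012,0,0,0,0,0],[0,0,-0.035,0,0,0,0],[0,0,-0.035,0,0,0,0],[0,-0.03,0,0,0,0,0.02],[0,-0.034,0,0,0,0,0.02],[0,0,0,0,0,0,0.02]]'; python3 -c "from h import *;st()"
```

```text
clock: 17.45
position: [482.4, 201.3, 228.4]
ee_rot: [0.996, 0.085, 0.001, -0.001]
contact_force: [0.1, 0.7, -0.2]
gripper_width: 19.9
grasp_force: 0.0
t 17.45 disp xy 0.9 3.2 pos [482.4 201.3 228.4] yawrel 0.003 tilt [ 0.002 -0.002 -1.   ] F [ 0.1  0.7 -0.2] w 19.9 g 0.0
```

```bash
python3 -m pendant '[[0,0,0.03,0,0,0,0.02],[0,0,0.02,0,0,0,0.02],[0,0,0.008,0,0,0,0.02],[0,0,0.008,0,0,0,0.02],[0,0,0,0,0,0,0.02]]'; python3 -m pendant '[[0,0,0.006,0,0,0,0.02],[0,0,0.006,0,0,0,0.02],[0,0,0,0,0,0,0.02]]'; python3 -c "from h import *;st()"
```

```text
clock: 17.95
position: [482.5, 198.3, 162.0]
ee_rot: [0.996, 0.084, -0.0, -0.0]
contact_force: [-0.4, 0.3, 0.7]
gripper_width: 20.3
grasp_force: 0.3
clock: 18.25
position: [482.7, 198.3, 150.7]
ee_rot: [0.996, 0.084, 0.0, -0.0]
contact_force: [-1.6, -0.2, 3.2]
gripper_width: 20.2
grasp_force: 1.4
t 18.25 disp xy 0.8 0.2 pos [482.7 198.3 150.7] yawrel 0.0 tilt [ 0.001 -0.    -1.   ] F [-1.6 -0.2  3.2] w 20.2 g 1.4
```

```bash
python3 -m pendant '[[0,0,0.006,0,0,0,0.02],[0,0,0.006,0,0,0,0.02],[0,0,0,0,0,0,0.02]]'; python3 -m pendant '[[0,0,0.005,0,0,0,0.02],[0,0,0.003,0,0,0,0.02],[0,0,0,0,0,0,0.02]]'; python3 -m pendant '[[0,0,0.003,0,0,0,0.02],[0,0,0,0,0,0,0.02]]'
```

```text
clock: 18.55
position: [482.7, 198.3, 138.7]
ee_rot: [0.996, 0.084, 0.0, -0.0]
contact_force: [-1.1, -0.3, 4.1]
gripper_width: 19.9
grasp_force: 1.8
clock: 18.85
position: [483.5, 198.5, 131.1]
ee_rot: [0.996, 0.084, 0.001, -0.0]
contact_force: [0.9, -0.8, 4.5]
gripper_width: 19.9
grasp_force: 2.1
clock: 19.05
position: [482.4, 198.3, 127.3]
ee_rot: [0.996, 0.084, 0.0, -0.0]
contact_force: [-1.8, -0.5, 4.7]
gripper_width: 19.7
grasp_force: 2.2
```

```bash
python3 -m pendant '[[0,0,0.002,0,0,0,0.02],[0,0,0,0,0,0,0.02]]'; python3 -m pendant '[[0,0,0.002,0,0,0,0.02],[0,0,0,0,0,0,0.02]]'
```

```text
clock: 19.25
position: [482.3, 198.3, 125.2]
ee_rot: [0.996, 0.084, -0.0, -0.0]
contact_force: [-1.6, -0.8, 4.4]
gripper_width: 20.1
grasp_force: 2.2
clock: 19.45
position: [482.4, 198.3, 123.1]
ee_rot: [0.996, 0.084, -0.0, 0.0]
contact_force: [-1.9, 0.5, 3.4]
gripper_width: 19.6
grasp_force: 2.2
```

```bash
python3 -m pendant '[[0,0,0.002,0,0,0,0.02],[0,0,0,0,0,0,0.02]]'; python3 -m pendant '[[0,0,-0.003,0,0,0,0.02],[0,0,0,0,0,0,0.02]]';  python3 -m pendant '[[0,0,-0.005,0,0,0,0.02],[0,0,0,0,0,0,0.02]]'
```

```text
clock: 19.65
position: [482.4, 198.3, 121.0]
ee_rot: [0.996, 0.084, -0.0, 0.0]
contact_force: [-1.5, -0.5, 4.3]
gripper_width: 19.7
grasp_force: 2.2
clock: 19.85
position: [482.5, 198.3, 124.4]
ee_rot: [0.996, 0.084, 0.0, 0.0]
contact_force: [-1.9, 0.1, 4.4]
gripper_width: 19.7
grasp_force: 2.4
clock: 20.05
position: [482.6, 198.3, 129.6]
ee_rot: [0.996, 0.084, 0.0, 0.0]
contact_force: [-1.7, -1.2, 4.7]
gripper_width: 19.7
grasp_force: 2.4
```

```bash
python3 -m pendant '[[0,0,-0.006,0,0,0,0.02],[0,0,0,0,0,0,0.02]]'; python3 -m pendant '[[0,0,-0.01,0,0,0,0.02],[0,0,0,0,0,0,0.02]]'; python3 -c "from h import *;snap('scene','s6');snap('wrist','w6')
a=cv2.imread('pics/s6.png').astype(int)
m=((a[...,2]-a[...,0])>30);m[:150]=0;m[:,:220]=0;m[250:]=0;m[:,340:]=0
p=np.argwhere(m);print(len(p),p.min(0),p.max(0))"
```

```text
clock: 20.25
position: [483.0, 198.7, 135.4]
ee_rot: [0.996, 0.084, 0.001, -0.0]
contact_force: [0.8, -0.5, -0.1]
gripper_width: 19.9
grasp_force: 0.0
clock: 20.45
position: [483.2, 198.8, 146.1]
ee_rot: [0.996, 0.084, 0.001, -0.001]
contact_force: [-0.3, -0.0, -0.5]
gripper_width: 19.8
grasp_force: 0.0
122 [177 220] [232 271]
```

The force vanished at TCP z of about 131, which is where the carton's top sits just under the catches, so it looks caught. I'll rise to the earlier viewpoint and repeat the catch check.

```bash
python3 -m pendant '[[0,0,-0.045,0,0,0,0],[-0.01,0,-0.04,0,0,0,0],[-0.02,0,-0.04,0,0,0,0],[0,0,0,0,0,0,0]]'
python3 - <<'E'
from h import *
st();snap('wrist','w7');a=cv2.imread('pics/w7.png')
ex=np.array([np.cos(YAW),np.sin(YAW),0]);ey=np.array([-np.sin(YAW),np.cos(YAW),0])
xs=np.arange(-28,29,2.)
for y in(-38,-20,0,20,38,44):
    p=proj('w7',[np.r_[O,105]+x*ex+y*ey for x in xs])
    print(y,' '.join('%d:%d/%d'%(x,*a[int(round(v)),int(round(u))][[2,0]]) for x,(u,v) in zip(xs,p)))
ys=np.arange(-56,57,3.)
for x in(-15,10):
    p=proj('w7',[np.r_[O,105]+x*ex+y*ey for y in ys])
    print(x,' '.join('%d:%d/%d'%(y,*a[int(round(v)),int(round(u))][[2,0]]) for y,(u,v) in zip(ys,p)))
b=cv2.imread('pics/w2.png')
p=proj('w2',[np.r_[O,105]-15*ex+y*ey for y in ys]); print('A',' '.join('%d:%d/%d'%(y,*b[int(round(v)),int(round(u))][[2,0]]) for y,(u,v) in zip(ys,p)))
E
```

```text
clock: 20.95
position: [453.8, 194.3, 275.9]
ee_rot: [0.996, 0.085, 0.005, -0.003]
contact_force: [0.7, 0.8, 0.2]
gripper_width: 0.2
grasp_force: 0.0
t 20.95 disp xy -28.4 1.0 pos [453.8 194.3 275.9] yawrel 0.001 tilt [ 0.011 -0.005 -1.   ] F [0.7 0.8 0.2] w 0.2 g 0.0
-38 -28:104/57 -26:113/47 -24:121/51 -22:125/59 -20:121/51 -18:119/54 -16:111/51 -14:108/48 -12:116/56 -10:114/49 -8:122/75 -6:127/108 -4:134/122 -2:130/120 0:133/122 2:130/123 4:111/89 6:112/89 8:112/87 10:107/82 12:112/89 14:110/92 16:109/90 18:111/89 20:110/91 22:106/86 24:67/45 26:107/98 28:125/133
-20 -28:75/69 -26:82/77 -24:81/75 -22:81/78 -20:98/53 -18:112/53 -16:112/54 -14:113/51 -12:113/50 -10:116/51 -8:121/84 -6:130/115 -4:132/118 -2:129/118 0:132/121 2:131/121 4:116/102 6:104/82 8:111/86 10:110/87 12:108/86 14:109/88 16:108/89 18:109/88 20:93/76 22:55/51 24:59/53 26:85/78 28:130/138
0 -28:83/74 -26:85/79 -24:86/77 -22:83/78 -20:101/66 -18:113/70 -16:109/62 -14:111/65 -12:115/73 -10:117/74 -8:124/89 -6:127/103 -4:127/113 -2:129/116 0:122/108 2:124/111 4:122/105 6:111/92 8:111/92 10:116/95 12:113/94 14:109/91 1
[... 1410 characters left out ...]
38:107/82 -35:116/94 -32:108/87 -29:107/85 -26:112/91 -23:109/86 -20:110/87 -17:110/86 -14:109/87 -11:106/86 -8:109/86 -5:111/90 -2:111/90 1:112/95 4:112/94 7:112/91 10:102/81 13:100/79 16:92/74 19:96/74 22:98/79 25:93/72 28:93/73 31:79/59 34:94/76 37:84/63 40:94/75 43:98/79 46:65/59 49:56/54 52:68/61 55:78/70
A -56:130/136 -53:103/97 -50:60/54 -47:56/53 -44:57/51 -41:90/47 -38:113/48 -35:111/44 -32:112/49 -29:114/47 -26:114/52 -23:109/45 -20:111/53 -17:114/56 -14:108/47 -11:111/56 -8:112/64 -5:109/59 -2:107/63 1:107/65 4:107/61 7:110/62 10:108/63 13:111/67 16:113/67 19:108/59 22:112/61 25:108/52 28:112/53 31:109/50 34:110/51 37:111/53 40:108/44 43:113/52 46:112/52 49:92/61 52:73/67 55:70/65
```

Both catch noses lie over carton_b at x = ±21. The carton is level, centred (y from -44 to 45), and its top is at z=105. Nothing touches the robot, so I'm handing in.

```bash
python3 -c "from bench import arm;print(arm.job_done())"
```

```text
the job is handed in; nothing more can be done
None
```

Both cartons are loaded in the dispenser below the closed catches, carton_a lowest, and the job was handed in at about 21 s; no verdict came back, and I did not re-measure the bystanders at the end.

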